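Overhang a printed LED panel for its edge clip

TASK

Two white panels lie flat on the black drilled plate. With the fingertips, push the longer one, the printed LED panel, towards the plate's far edge until its terminal end, the 30 mm that carries the two silver contact pads, sticks out past that edge and square to it, ready for the edge clip. Keep the panel down on the plate the whole time, never lifting it, leave everything else where it is, and finish with the hand clear.

Things in the scene. Friction and masses are not known exactly. Their poses are not given: they have to be found in the camera images.
- plate_edge (a point): Middle of the far top edge of the bench plate: black drilled aluminium, 250 mm deep (x), 400 mm wide (y), 12.7 mm thick, fixed on short feet, its flat top 33 mm above the bench. The point lies on the top face. Axes: x square to this edge, pointing off the plate, roughly away from the robot; y along the edge; z up. The plate spans x -250 to 0, y -200 to 200 mm.
- panel: The printed LED panel: stiff white sheet 120 mm long (its x), 90 mm wide (its y), 6 mm thick, 90 to 162 g, loose, flat on the plate. Origin: centre of its underside; x points to the terminal end, which starts towards the far edge; z up. On top: two flat silver pads 30 mm long, 14 mm wide at the terminal end, and two thin traces to a small white LED (1.5 mm high, 38 mm behind the centre).
- panel_end (a point): Middle of the lower edge of the panel's terminal end, the end with the two contact pads, on the underside; axes as the panel's.
- panel_rear (a point): Middle of the lower edge of the panel's rear end, the straight 90 mm edge opposite the pads, on the underside; axes as the panel's. The plate is free behind it for 40 mm or more.
- blank: Blank panel: plain white square 90 x 90 mm, 6 mm thick, loose on the plate beside the printed panel (left or right). Origin: centre of its underside. To be left alone.
- battery: 9 V block battery, 26.5 x 17.5 mm, 48.5 mm tall, standing upright on the plate between the two panels near the far edge. Origin: centre of its foot. To be left alone.
- vial: Small glass vial with black cap, 23 mm across, 40 mm tall, standing on the plate midway across, towards the robot. Origin: centre of its foot. To be left alone.
- battery_lying: A second 9 V block battery, lying on the bench to the right of the plate, 48.5 mm long, 26.5 mm wide, 17.5 mm high. Origin: centre of its underside. To be left alone.
- clip: Spring edge clip, black with brass contacts, about 75 mm long, 30 mm wide, 18 mm high, lying on the bench 60 mm or more beyond the plate's far edge. Origin: underside, near its coil spring at mid-length. To be left alone.
- dish: Clear round dish of loose LEDs, 95 mm across, 15 mm high, on the bench to the left of the plate. Origin: centre of its underside. To be left alone.
- tape: Roll of amber tape lying flat, 94 mm across, 19 mm high, on the bench to the left of the plate. Origin: centre of its underside. To be left alone.
There are look-alikes about, which are no part of the job. Leave any green look-alike of the panel alone.

How it is judged (in metres and radians):
At the end, for the whole second after the job is handed in: The printed panel lies flat and at rest on the plate, the middle of its terminal end 30 mm (+-8 mm) beyond the far edge, full width over that edge, square to it within 0.12 rad (7 degrees); all else within 20 mm of its start, battery and vial upright (x of panel_end in the frame of plate_edge between 0.022 and 0.038 m and y of panel_end in the frame of plate_edge between -0.155 and 0.155 m and z of panel_end in the frame of plate_edge between -0.003 and 0.003 m and angle between the x axis of panel and the x axis of plate_edge, either way round below 0.12 rad and angle between panel's own z axis and vertical below 0.04 rad and linear speed of panel below 0.01 m/s and distance of each of blank, battery, vial, battery_lying, clip, dish, tape from where it was at the start of the episode below 0.02 m and angle between each of battery, vial's own z axis and vertical below 0.2 rad); the robot touches nothing.
It fails at once if the printed panel was lifted more than 8 mm off the plate (z of panel in the frame of plate_edge above 0.008 m or z of panel_rear in the frame of plate_edge above 0.012 m).
It fails at once if the printed panel was tipped or pushed off the plate (angle between panel's own z axis and vertical above 0.15 rad or z of panel in the frame of plate_edge below -0.008 m).
It fails at once if a thing that was to be left alone was moved more than 20 mm or knocked over (distance of any of blank, battery, vial, battery_lying, clip, dish, tape from where it was at the start of the episode above 0.02 m or angle between any of battery, vial's own z axis and vertical above 0.3 rad).
It also fails if it takes over 38 s, if anything falls off the work surface, if the arm or the gripper's body presses on something with over 40 N, if the wrist force passes 120 N, or if a joint passes its speed limit or range.

ROBOT

A 6-joint arm with a two-finger parallel gripper is mounted at the origin on the work surface. World frame = base frame: x ahead of the robot, y to its left, z up, the work surface at z = 0. Lengths are in mm, angles in rad, forces in N, time in s.
With the tool pointing down it reaches from about 325 to 775 mm from the base axis. Payload 5.5 kg.
Tool frame: the origin (TCP) lies at the very end of the fingers, on their centre line; the grasp point (between the pads) lies 19 mm behind it (manip.tcp_to_grasp is the distance from the TCP to the grasp point, in mm); z points along the fingers, y is the line along which they close (so a half turn about z gives the same grasp; the last joint's range is limited). The gripper opens to 88 mm and grips with 3 to 60 N. Pads are 20 mm wide; open, the fingers measure 115 mm over their backs; the gripper's body (75 mm by 178 mm) begins 61 mm behind the grasp point.
Start: joints at [1.15, 0.091, 1.231, -0, 1.82, -0.057], TCP at [213.502, 560.743, 222.631] pointing down, gripper open.
Joint ranges: [-2.87, 2.87], [-0.86, 2.18], [0.17, 2.46], [-1.51, 4.65], [0.06, 2.69], [-2.65, 2.65]. Speed limits (rad/s): [2.57, 2.57, 3.01, 3.14, 3.14, 3.14].

INTERFACE

Orientations are given as a rotation vector (axis times angle).
In Python, from bench import manip gives the robot as it stands.
- The arm moves only by the shell command python3 -m jog 'ROWS' [OPENING]. ROWS is JSON, a list of rows, each a list of 2 entries, a list of its own where there are three numbers: the shift along the tool's x, y, z in mm, then the turn about the tool's z in rad. A call has exactly 8 rows; each row shifts and turns the commanded pose from where the row before left it, along the tool's axes as they then stand; what a row does not reach is not made up. A row lasts 1/12 s, in which the tool goes at most 41.7 mm and 7.16 degrees, less where a joint would pass 70% of its speed; a pose out of reach is approached as far as the arm can. A call is refused whole if a number of a shift passes 41.7 or a number of a turn 0.125, either way. A call with a gripper value outside its range is refused whole. OPENING is the opening, from -1 (shut) to 1 (fully open), set as the call begins (- or left out, the last holds). The fingers move at their own pace and stop on an object; the grip force is fixed at half the most. Time passes only in rows, so rows that do not move let the fingers close, or fill a call up. It gives the time, the measured TCP pose, the force, the opening and the grip force at its end, in the units of the state.
- manip.get_obs(): the state, without advancing time (a new reading comes with each control period).
- manip.snapshot(name): name is "scene" or "top" or "wrist"; returns a dict with "color" (480x640x3 uint8, blue, green, red), "range_z" (480x640 float32, mm along the optical axis (not along the pixel's ray), 0 where there is no reading), "camera_matrix" (3x3 intrinsics, pixels), "rvec" (rotation vector, rad) and "tvec" (3), from world to camera coordinates, as OpenCV has them. Camera axes: x right, y down, z forward; pixel columns grow to the right and rows downward; lengths in mm; the calibration is good to about 2 mm. The wrist camera is an equidistant fisheye: a pixel r from the principal point sees the ray r / f radians off the axis. A picture is of the moment at which its call begins.
- manip.job_done(): hands the job in; it is judged then, once.
The state is a dict: "clock": time; "qpos": joint angles; "joint_vel": joint speeds; "effort": joint torques, N m; "eef_pos": TCP position; "orientation": TCP orientation; "contact_force": force on the tool from outside, world axes, zero at the start; "wrist_torque": the same for the moment, N m; "finger_gap": finger opening in mm; "grasp_force": force on a finger pad.
Only numpy, scipy, OpenCV 4.12 (cv2) and the standard library are available. Lean on these libraries where they do the work, as an engineer would, in place of code of your own. Each camera call takes 0.05 s, during which the arm holds its last target. There are 200 camera calls.

## Working session

There is one attempt and no reset: what is moved stays moved. The work goes in short steps, Python scripts to look and compute and a shell command to move; the robot and the scene stay as the last step left them, time stands still between calls to the robot, and variables do not carry over. Pictures are saved under pics/ and viewed, at most 10 in all, crops included, and the job is handed in when it is done.

```bash
mkdir -p pics; python3 - <<'E'
from bench import manip
import cv2,numpy as np
o=manip.get_obs();print(o['clock'],o['eef_pos'],o['orientation'],o['finger_gap'])
for n in("top","scene"):
    s=manip.snapshot(n);cv2.imwrite(f'pics/{n}0.png',s['color']);np.savez(f'{n}0.npz',**s)
    print(n,s['camera_matrix'].tolist(),s['rvec'],s['tvec'])
E
```

```text
0.0 [213.38649206 560.4663474  221.50502274] [-5.68250210e-01 -3.08931047e+00  2.94466967e-03] 88.10725629092336
top [[437.0598801332173, 0.0, 316.7677213402268], [0.0, 437.0598801332173, 236.04883656632322], [0.0, 0.0, 1.0]] [ 2.13877436 -2.12477817  0.17106941] [  78.47042472  525.43922165 1033.90860936]
scene [[544.0657066727834, 0.0, 316.12441081101], [0.0, 544.0657066727834, 239.2947647191115], [0.0, 0.0, 1.0]] [ 1.77739508  1.79432015 -0.68343918] [ -71.32681896 -356.20228448 1485.26054142]
```

View pics/top0.png

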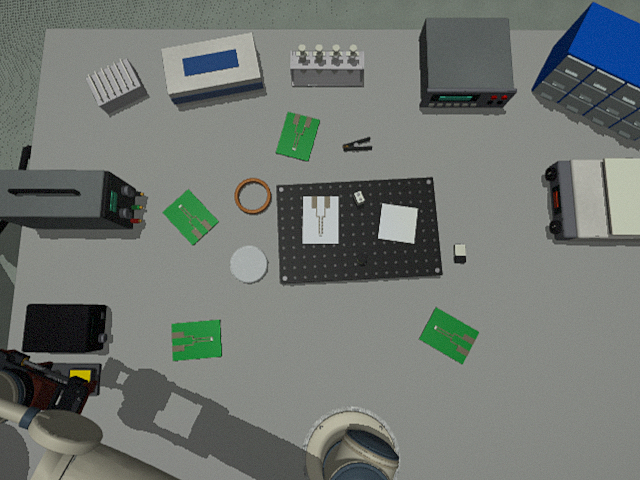

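The top view shows the printed panel at about (321,220) on the left half of the plate. The battery is at (360,198), the blank at (398,224), the vial near (362,263), and the far edge runs from (280,185) to (432,178).

```bash
cat > h.py <<'E'
import cv2,numpy as np
def ray(s,uv,z):
    K=s['camera_matrix'];R=cv2.Rodrigues(np.array(s['rvec']))[0];t=np.array(s['tvec']).ravel()
    p=cv2.undistortPoints(np.float64(uv).reshape(-1,1,2),K,None).reshape(-1,2)
    d=np.c_[p,np.ones(len(p))]@R;c=-R.T@t
    return c+d*((z-c[2])/d[:,2])[:,None]
def biggest(m,roi):
    r=np.zeros_like(m);x0,y0,x1,y1=roi;r[y0:y1,x0:x1]=m[y0:y1,x0:x1]
    cs=cv2.findContours(r,cv2.RETR_EXTERNAL,cv2.CHAIN_APPROX_NONE)[0]
    return sorted(cs,key=cv2.contourArea)[::-1]
def rect(s,c,z):
    P=ray(s,c.reshape(-1,2)+0.0,z)[:,:2].astype(np.float32)
    (cx,cy),(w,h),a=cv2.minAreaRect(P);return (cx,cy),(w,h),a,cv2.boxPoints(((cx,cy),(w,h),a))
def measure(s,v=True):
    g=cv2.cvtColor(s['color'],cv2.COLOR_BGR2GRAY)
    dark=cv2.morphologyEx((g<85).astype(np.uint8)*255,cv2.MORPH_CLOSE,np.ones((5,5)))
    pl=rect(s,biggest(dark,(270,170,450,290))[0],33)
    w=(g>190).astype(np.uint8)*255
    w=cv2.morphologyEx(w,cv2.MORPH_CLOSE,np.ones((9,9)))
    out=[('plate',pl)]+[('white',rect(s,c,39)) for c in biggest(w,(282,160,430,275))[:4]]
    return out
E
python3 - <<'E'
from h import *
s=dict(np.load('top0.npz'))
for n,(c,wh,a,b) in measure(s): print(n,np.round(c,1),np.round(wh,1),round(a,2),b.round(1).tolist())
im=s['color'][165:295,265:465];cv2.imwrite('pics/c0.png',cv2.resize(im,None,fx=4,fy=4,interpolation=cv2.INTER_CUBIC))
E
```

```text
plate [542.4 -20. ] [255.4 399. ] 3.43 [[403.0, 171.5], [426.79998779296875, -226.8000030517578], [681.7000122070312, -211.5], [657.9000244140625, 186.6999969482422]]
white [568.1  74.2] [114.6  85.5] 0.32 [[510.6000061035156, 116.69999694824219], [511.1000061035156, 31.100000381469727], [625.5999755859375, 31.799999237060547], [625.2000122070312, 117.30000305175781]]
white [ 560.4 -118.5] [87.6 85. ] 82.08 [[512.2999877929688, -156.0], [596.5, -167.8000030517578], [608.5999755859375, -81.0], [524.2999877929688, -69.30000305175781]]
white [627.2 -23.4] [22.3 14. ] 22.14 [[614.2000122070312, -21.100000381469727], [619.5, -34.099998474121094], [640.2000122070312, -25.700000762939453], [634.9000244140625, -12.699999809265137]]
```

```bash
python3 - <<'E'
from h import *
s=dict(np.load('scene0.npz'));
# project plate region to see in scene
pts=np.float64([[480,-50,33]]);print(cv2.projectPoints(pts,s['rvec'],s['tvec'],s['camera_matrix'],None)[0])
E
```

```text
[[[257.22469438 227.41211688]]]
```

View pics/c0.png

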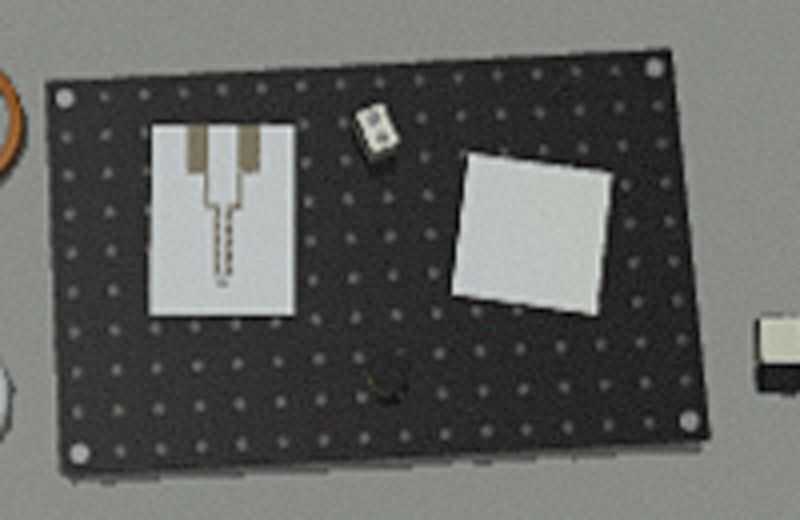

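```bash
cat >> h.py <<'E'
def edges(s,z_ref=33):
    """far plate edge line & panel corners, sub-pixel; world x is up in image"""
    g=cv2.GaussianBlur(cv2.cvtColor(s['color'],cv2.COLOR_BGR2GRAY),(3,3),0).astype(float)
    def cross(v,t):           # sub-pixel first crossing of t
        i=np.flatnonzero((v[:-1]-t)*(v[1:]-t)<=0)
        return None if len(i)==0 else i[0]+(t-v[i[0]])/(v[i[0]+1]-v[i[0]])
    P=[]
    for u in list(range(345,352))+list(range(370,425)):
        r=cross(g[170:190,u],90)
        if r is not None:P.append((u,170+r))
    W=ray(s,P,33)[:,:2].astype(np.float32)
    vx,vy,x0,y0=cv2.fitLine(W,cv2.DIST_HUBER,0,.5,.01).ravel()
    if vy<0:vx,vy=-vx,-vy
    e=np.array([vy,-vx]);p0=np.array([x0,y0])   # e: off the plate
    return e,p0,np.arctan2(e[1],e[0])
E
python3 - <<'E'
from h import *
s=dict(np.load('top0.npz'))
e,p0,a=edges(s);print(e,p0,a)
c=np.array([568.1,74.2]);print('panel end x_p',(c-p0)@e+60*np.cos(a-.0056))
print('vial',ray(s,[[362,261.5]],55))
E
```

```text
[0.99814427 0.0608937 ] [ 675.7236  -107.11905] 0.0609314
panel end x_p -36.474486587468036
vial [[461.39142558 -27.86818323  55.        ]]
```

```bash
python3 -m jog '[[[0,0,0],-0.106],[[0,0,0],-0.106],[[0,0,0],-0.106],[[0,0,0],-0.106],[[-17,-36,0],0],[[-17,-36,0],0],[[-17,-36,0],0],[[-17,-36,0],0]]' 0.25; python3 -m jog '[[[-17,-36,0],0],[[-17,-36,0],0],[[-17,-36,0],0],[[-17,-36,0],0],[[-17,-36,0],0],[[-17,-36,0],0],[[-17,-36,0],0],[[-17,-36,0],0]]'; python3 - <<'E'
from bench import manip
import cv2,numpy as np
o=manip.get_obs();R=cv2.Rodrigues(o['orientation'])[0];p=o['eef_pos'];print(o['clock'],p,np.arctan2(R[1,0],R[0,0])%6.283-np.pi,o['finger_gap'],o['qpos'],R[:,2],o['contact_force'])
print(R[:2,:2].T@(np.array([480,70])-p[:2]))
E
```

```text
clock: 0.77
eef_pos: [290.2, 419.5, 221.8]
orientation: [0.096, -3.139, 0.002]
contact_force: [0.8, 0.9, -0.1]
finger_gap: 55.4
grasp_force: 0.0
clock: 1.43
eef_pos: [443.5, 139.9, 222.4]
orientation: [0.095, -3.14, -0.0]
contact_force: [0.5, 0.1, -1.1]
finger_gap: 54.8
grasp_force: 0.0
1.4333 [443.46241635 139.88447028 222.38524218] 0.060100659590724526 54.78961966953106 [ 2.32343482e-01 -2.72532893e-01  1.57315022e+00  4.34719307e-05
  1.84112713e+00 -1.39872720e+00] [-1.57373360e-04  5.81275551e-06 -9.99999988e-01] [ 0.48189577  0.1260041  -1.05581203]
[-32.26070598 -71.95888422]
```

```bash
python3 -m jog '[[[-16,-36,0],0],[[-16,-36,0],0],[[0,0,38],0],[[0,0,38],0],[[0,0,38],0],[[0,0,38],0],[[0,0,0],0],[[0,0,0],0]]'; python3 - <<'E'
from bench import manip
from h import *
o=manip.get_obs();R=cv2.Rodrigues(o['orientation'])[0];p=o['eef_pos']
print(R[:2,:2].T@(np.array([480,70])-p[:2]))
s=manip.snapshot("wrist");cv2.imwrite('pics/w1.png',s['color'])
E
```

```text
clock: 2.1
eef_pos: [477.6, 71.7, 68.8]
orientation: [0.094, -3.135, 0.0]
contact_force: [0.3, 0.4, 0.4]
finger_gap: 55.0
grasp_force: 0.0
[-2.24716139 -1.83145245]
```

View pics/w1.png

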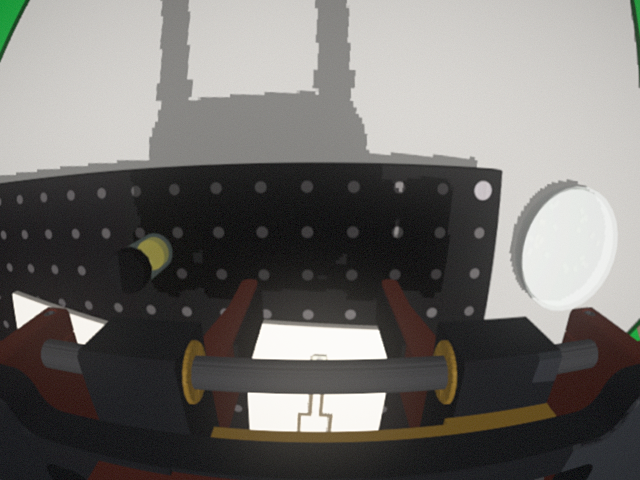

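The wrist view shows the fingertips at (250,283) and (388,283). They are behind the panel's rear edge (row ~322) and centred on it, and the vial at (140,260) is well clear.

```bash
python3 -m jog '[[[0,0,10],0],[[0,0,8],0],[[0,0,6],0],[[0,0,4],0],[[0,0,3],0],[[0,0,2],0],[[0,0,0],0],[[0,0,0],0]]'
```

```text
clock: 2.82
eef_pos: [479.4, 71.9, 37.7]
orientation: [-0.095, 3.14, 0.0]
contact_force: [-0.0, -0.5, -0.3]
finger_gap: 54.8
grasp_force: 0.0
```

```bash
python3 -m jog '[[[0,0,1],0],[[0,0,1],0],[[-4,0,0],0],[[-5,0,0],0],[[-5,0,0],0],[[-5,0,0],0],[[-4,0,0],0],[[0,0,0],0]]'; python3 -m jog '[[[-4,0,0],0],[[-4,0,0],0],[[-4,0,0],0],[[-4,0,0],0],[[-4,0,0],0],[[-4,0,0],0],[[-3,0,0],0],[[-2,0,0],0]]'
```

```text
clock: 3.48
eef_pos: [503.2, 73.2, 35.6]
orientation: [-0.094, 3.14, 0.0]
contact_force: [0.7, 0.5, 0.2]
finger_gap: 54.6
grasp_force: 0.0
clock: 4.15
eef_pos: [531.7, 75.0, 35.6]
orientation: [0.095, -3.14, -0.0]
contact_force: [-1.0, -0.2, 0.2]
finger_gap: 55.1
grasp_force: 0.3
```

```bash
python3 - <<'E'
from bench import manip
from h import *
s=manip.snapshot("top");np.savez('top1.npz',**s)
e,p0,a=edges(s);print(e,a)
for n,(c,wh,an,b) in measure(s): print(n,np.round(c,1),np.round(wh,1),round(an,2),np.round([(np.array(q)-p0)@e for q in b],1))
im=s['color'][150:280,265:465];cv2.imwrite('pics/c1.png',cv2.resize(im,None,fx=4,fy=4,interpolation=cv2.INTER_CUBIC))
E
```

```text
[0.99826986 0.05879926] 0.058833197
plate [546.3 -19.8] [294.  399.8] 3.2 [-270.6 -271.8   22.2   23.4]
white [ 560.4 -118.6] [87. 85.] 82.08 [-166.1  -82.7  -65.7 -149.1]
white [620.8 -33.5] [0. 0.] 0.0 [-50.6 -50.6 -50.6 -50.6]
```

View pics/c1.png

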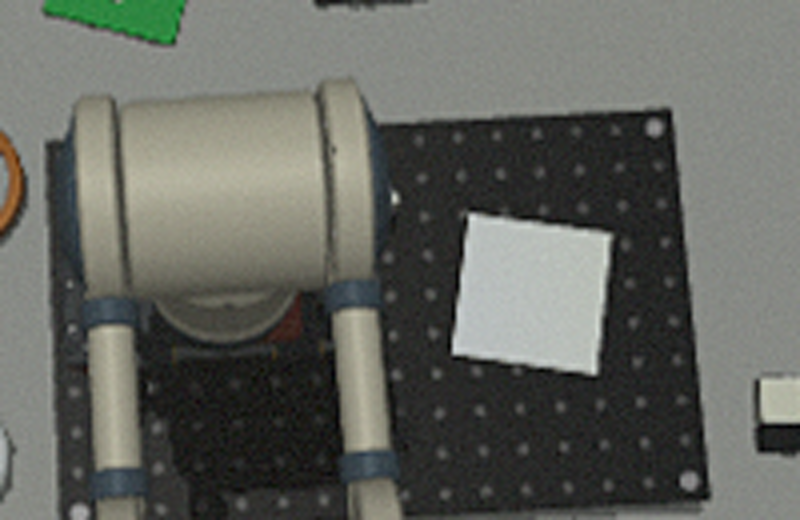

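The arm hides the panel from above. I'll push further by odometry, stop short of the target, and check with the scene camera.

```bash
python3 -m jog '[[[-4,0,0],0],[[-4,0,0],0],[[-4,0,0],0],[[-4,0,0],0],[[-4,0,0],0],[[-3,0,0],0],[[-2,0,0],0],[[-1,0,0],0]]'; python3 - <<'E'
from bench import manip
from h import *
s=manip.snapshot("scene");np.savez('scene2.npz',**s)
im=s['color'][150:290,170:370];cv2.imwrite('pics/s2.png',cv2.resize(im,None,fx=4,fy=4,interpolation=cv2.INTER_CUBIC))
E
```

```text
clock: 4.87
eef_pos: [557.5, 76.6, 35.7]
orientation: [0.095, -3.14, 0.0]
contact_force: [-1.1, -0.3, 0.4]
finger_gap: 54.8
grasp_force: 0.6
```

View pics/s2.png

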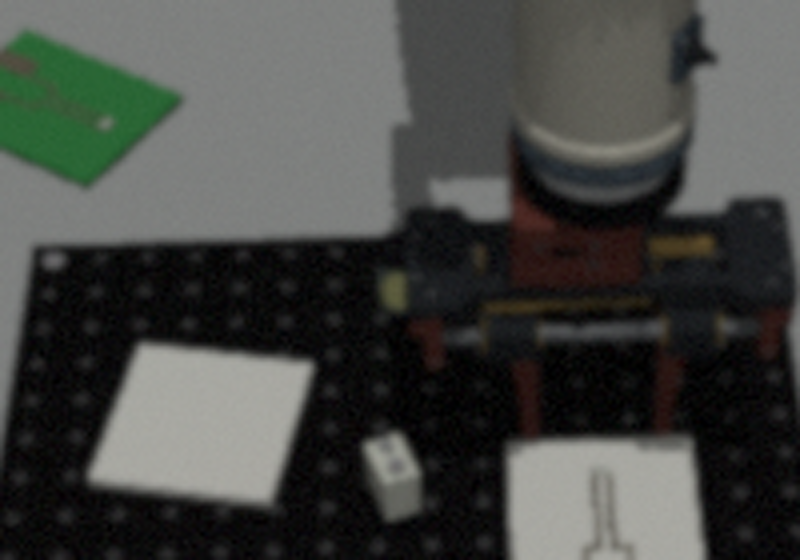

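The scene view, taken from the far side, shows both fingertips on the panel's rear edge (crop (530,435) and (665,435)), with the panel square to them and the battery untouched. Next I'll measure the panel end and the plate edge in this view.

```bash
python3 - <<'E'
from h import *
s=dict(np.load('scene2.npz'))
g=cv2.cvtColor(s['color'],cv2.COLOR_BGR2GRAY)
p0=np.array([675.7,-107.1]);a=.0605;e=np.array([np.cos(a),np.sin(a)]);f=np.array([-e[1],e[0]])
w=cv2.morphologyEx((g>135).astype(np.uint8)*255,cv2.MORPH_CLOSE,np.ones((5,5)))
im=s['color'][240:340,250:410];cv2.imwrite('pics/s2b.png',cv2.resize(im,None,fx=5,fy=5,interpolation=cv2.INTER_CUBIC))
# profile along the image column through panel
for u in (310,325,340): print(u,g[255:330,u].tolist())
E
```

```text
310 [3, 7, 5, 26, 68, 116, 151, 165, 167, 166, 166, 167, 166, 167, 167, 166, 167, 168, 167, 167, 167, 167, 167, 168, 167, 169, 168, 168, 166, 166, 167, 166, 167, 166, 168, 166, 166, 166, 168, 167, 162, 152, 134, 127, 126, 128, 131, 135, 137, 136, 133, 136, 137, 138, 134, 123, 100, 77, 72, 73, 71, 75, 73, 78, 98, 116, 125, 127, 127, 127, 125, 128, 128, 126, 127]
325 [16, 11, 16, 33, 73, 121, 153, 163, 166, 168, 167, 168, 167, 165, 167, 166, 166, 166, 166, 166, 166, 163, 165, 165, 164, 161, 163, 161, 157, 154, 145, 130, 134, 153, 160, 163, 161, 161, 163, 162, 163, 164, 165, 166, 165, 168, 166, 166, 165, 167, 167, 166, 167, 163, 149, 119, 92, 78, 74, 72, 73, 73, 80, 94, 115, 124, 127, 127, 126, 126, 127, 128, 127, 125, 127]
340 [19, 15, 23, 48, 78, 98, 109, 130, 153, 163, 166, 166, 168, 168, 166, 168, 168, 168, 168, 167, 166, 167, 167, 165, 165, 166, 169, 169, 166, 167, 167, 168, 167, 168, 166, 167, 169, 168, 166, 167, 166, 166, 167, 168, 169, 167, 169, 168, 167, 167, 167, 168, 164, 153, 130, 106, 85, 76, 76, 74, 70, 79, 97, 115, 122, 127, 125, 127, 126, 128, 127, 125, 128, 125, 126]
```

View pics/s2b.png

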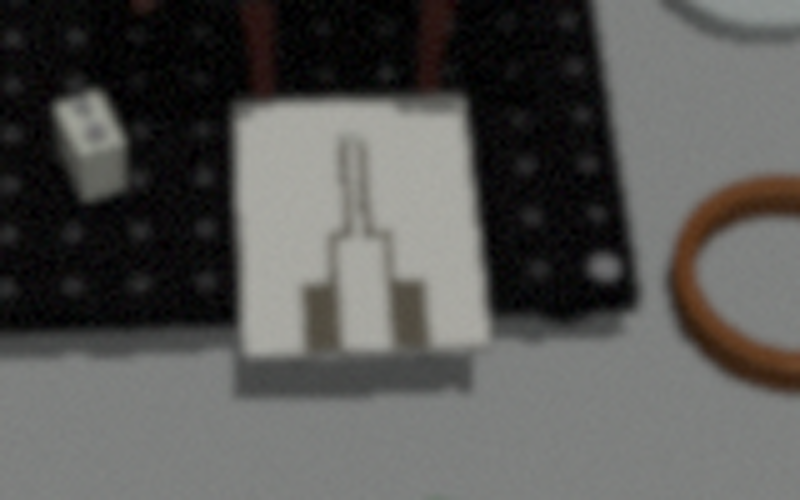

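The crop shows the panel's terminal end sticking out past the plate's far edge. Its end corners are at (298,311) and (348,309), its rear corners at (297,259.5) and (344,259), and the plate edge runs from (250,306) to (377,300).

```bash
python3 - <<'E'
from h import *
s=dict(np.load('scene2.npz'))
a=.0605;e=np.array([np.cos(a),np.sin(a)]);p0=np.array([675.7,-107.1])
x=lambda uv,z:np.round((ray(s,uv,z)[:,:2]-p0)@e,1)
print('rear',x([[297,259.7],[343.6,259.3]],39));print('end39',x([[298,310.5],[348,309]],39));print('end33',x([[298,310.5],[348,309]],33))
print('plate',x([[250,306],[280,304.6],[377,300.4]],33), ray(s,[[297,259.7],[343.6,259.3],[298,310.5],[348,309]],39))
E
```

```text
rear [-94.7 -91.6]
end39 [26.3 27.2]
end33 [22.1 23.1]
plate [7.9 7.3 6.2] [[572.14233698  35.767338    39.        ]
 [569.69745826 127.57950782  39.        ]
 [693.05069049  40.99588267  39.        ]
 [688.51093273 132.09508956  39.        ]]
```

```bash
python3 -m jog '[[[-2,0,0],0],[[-2,0,0],0],[[-1,0,0],0],[[-1,0,0],0],[[0,0,0],0],[[4,0,0],0],[[8,0,0],0],[[10,0,0],0]]'; python3 -m jog '[[[0,0,-20],0],[[0,0,-35],0],[[0,0,-40],0],[[20,-35,0],0],[[20,-35,0],0],[[20,-35,0],0],[[20,-35,0],0],[[20,-35,0],0]]';python3 - <<'E'
from bench import manip
from h import *
s=manip.snapshot("top");np.savez('top3.npz',**s)
im=s['color'][150:280,265:465];cv2.imwrite('pics/c3.png',cv2.resize(im,None,fx=4,fy=4,interpolation=cv2.INTER_CUBIC))
s=manip.snapshot("scene");np.savez('scene3.npz',**s)
E
```

```text
clock: 5.58
eef_pos: [540.8, 75.5, 35.5]
orientation: [-0.094, 3.14, -0.0]
contact_force: [1.1, -0.1, 0.9]
finger_gap: 54.9
grasp_force: 0.0
clock: 6.25
eef_pos: [450.4, -106.1, 130.7]
orientation: [-0.096, 3.139, -0.001]
contact_force: [1.0, -0.1, 0.2]
finger_gap: 54.9
grasp_force: 0.0
```

View pics/c3.png

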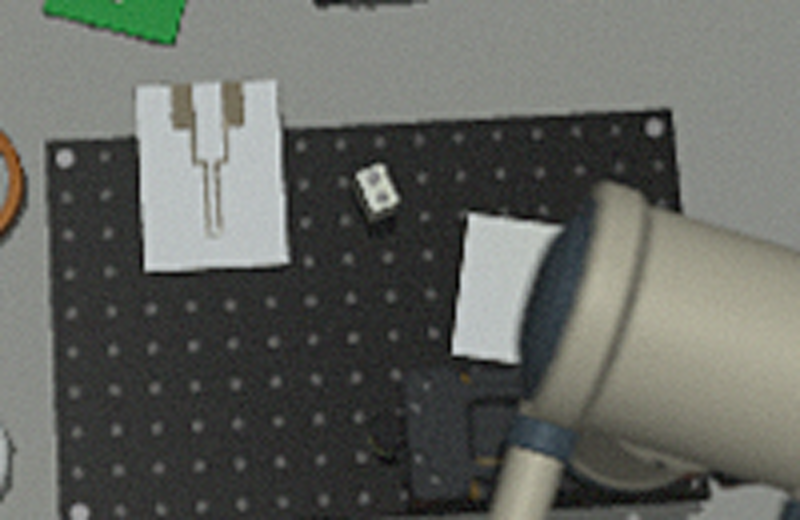

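The panel is square to the plate and sticks out past the edge. Its end is at crop (135..275, 86..80), the rear at (145..290, 271..262), and the plate edge at (47,142) to (670,110). Next is a sub-pixel measurement.

```bash
cat > m.py <<'E'
from h import *
def meas(s):
    g=cv2.GaussianBlur(cv2.cvtColor(s['color'],cv2.COLOR_BGR2GRAY),(3,3),0).astype(float)
    def line(us,r0,r1,z):
        P=[]
        for u in us:
            v=g[r0:r1,u];t=(v[:3].mean()+v[-3:].mean())/2
            i=np.flatnonzero((v[:-1]-t)*(v[1:]-t)<=0)[0]
            P.append((u,r0+i+(t-v[i])/(v[i+1]-v[i])))
        W=ray(s,P,z)[:,:2].astype(np.float32)
        vx,vy,x0,y0=cv2.fitLine(W,cv2.DIST_HUBER,0,.5,.01).ravel()
        if vy<0:vx,vy=-vx,-vy
        return np.array([x0,y0]),np.arctan2(-vx,vy)
    pl,a=line([*range(282,296),*range(341,352),*range(362,405)],172,192,33)
    end,ae=line([*range(302,306),*range(316,319),*range(328,332)],162,178,39)
    rear,ar=line(range(304,334),208,226,39)
    e=np.array([np.cos(a),np.sin(a)])
    print('ang plate,end,rear',a,ae,ar,'end',(end-pl)@e,'rear',(rear-pl)@e,'ys',end,rear,pl)
E
python3 - <<'E'
from m import *
meas(dict(np.load('top3.npz')))
s=dict(np.load('scene3.npz'))
E
```

```text
ang plate,end,rear 0.059338406 0.05410488 0.06119521 end 30.667114 rear -89.207924 ys [694.8395   86.61783] [574.92554   83.714935] [670.56836  -21.954245]
```

The panel end is 30.7 mm past the edge, square to within 0.01 rad, and the measured length comes out right at 119.9 mm. The hand is about 97 mm above the plate, so I'm handing in.

```bash
python3 -m jog '[[[0,0,-10],0],[[0,0,-10],0],[[0,0,0],0],[[0,0,0],0],[[0,0,0],0],[[0,0,0],0],[[0,0,0],0],[[0,0,0],0]]'; python3 -c "
from bench import manip
print(manip.job_done())"
```

```text
clock: 7.02
eef_pos: [452.0, -104.7, 150.2]
orientation: [0.096, -3.139, -0.0]
contact_force: [-0.7, -0.4, -0.4]
finger_gap: 55.0
grasp_force: 0.0
the job is handed in; nothing more can be done
None
```

I pushed the printed panel to 30.7 mm past the far edge, square to within 0.01 rad by the top camera, with nothing else seen to move and the hand clear; the job is handed in, though the hand-in returned no verdict.

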